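# Stand the red microphone in its desk stand

## Robot

A 6-joint arm with a two-finger parallel gripper is mounted at the origin on the work surface. World frame = base frame: x ahead of the robot, y to its left, z up, the work surface at z = 0. Lengths are in mm, angles in degrees, forces in N, time in s.
With the tool pointing down it reaches from about 350 to 850 mm from the base axis. Payload 8.1 kg.
Tool frame: the origin (TCP) lies at the very end of the fingers, on their centre line; the grasp point (between the pads) lies r.tcp_to_grasp behind it (r.tcp_to_grasp is the distance from the TCP to the grasp point, in mm); z points along the fingers, y is the line along which they close (so a half turn about z gives the same grasp; the last joint's range is limited). The gripper opens to 85 mm and grips with 20 to 120 N. Pads are 22 mm wide; open, the fingers measure 114 mm over their backs; the gripper's body (76 mm by 85 mm) begins 54 mm behind the grasp point. The pads swing forward as they close: fully open they stand 13 mm farther back than shut.
Start: joints at [66.784, 7.471, 85.268, -0, 87.261, -4.893], TCP at [188.604, 569.591, 208.292] pointing down, gripper open.
Joint ranges: [-169.43, 169.43], [-51.17, 129.36], [1.28, 143.12], [-76.62, 256.62], [0, 156.53], [-152.29, 152.29]. Speed limits (degrees/s): [136.94, 136.94, 159.86, 180, 180, 180].

## Interface

Orientations are given as [roll, pitch, yaw] about the fixed x, y, z axes, in that order (R = Rz(yaw) Ry(pitch) Rx(roll)).
In Python, from bench import r gives the robot as it stands.
- The arm moves only by the shell command python3 -m handwheel 'ROWS' [OPENING] [FORCE]. ROWS is JSON, a list of rows, each a list of 4 numbers: the shift along the tool's x, y, z in m, then the turn about the tool's z in degrees. A call has 1 to 10 rows; each row shifts and turns the commanded pose from where the row before left it, along the tool's axes as they then stand; what a row does not reach is not made up. A row lasts 1/10 s, in which the tool goes at most 50 mm and 8.59 degrees, less where a joint would pass 70% of its speed; a pose out of reach is approached as far as the arm can. A call is refused whole if a number of a shift passes 0.05 or a number of a turn 8.59, either way. A call with a gripper value outside its range is refused whole. OPENING is the finger opening in m, from 0 to 0.0854, set as the call begins (- or left out, the last holds). The fingers move at their own pace and stop on an object; FORCE is the grip in N (left out, the last holds). Time passes only in rows, so rows that do not move let the fingers close. It gives the time, the measured TCP pose, the force, the opening and the grip force at its end, in the units of the state.
- r.sense(): the state, without advancing time (a new reading comes with each control period).
- r.snapshot(name): name is "scene" or "side" or "wrist"; returns the picture (384x512x3 uint8, red, green, blue); there is no depth.
- r.camera_params(name): a dict with "fx", "fy", "cx", "cy" (pixels), "R" (3x3) and "t" (3): a world point X has camera coordinates R X + t; the wrist camera has in their place "mount" (4x4, takes a point from camera to tool coordinates, whose origin is the TCP and whose axes are the flange's). Camera axes: x right, y down, z forward; pixel columns grow to the right and rows downward; lengths in mm; the calibration is good to about 2 mm. A picture is of the moment at which its call begins: read the wrist's pose just before it. camera_params takes no time and is no camera call.
- r.hand_in(): hands the job in; it is judged then, once.
The state is a dict: "time": time; "joint_pos": joint angles; "qd": joint speeds; "joint_efforts": joint torques, N m; "tool_pos": TCP position; "tcp_rot": TCP orientation; "ft_force": force on the tool from outside, world axes, zero at the start; "wrist_torque": the same for the moment, N m; "finger_gap": finger opening in mm; "grip_force": force on a finger pad.
Only numpy, scipy, OpenCV 4.12 (cv2) and the standard library are available. Lean on these libraries where they do the work, as an engineer would, in place of code of your own. Each camera call takes 0.05 s, during which the arm holds its last target. There are 200 camera calls.

## Task

Get the red cordless microphone ready for the next measurement: pinch it firmly by its silver ball and lift it clear while it still lies level, then ease your grip so that the body swings down under its own weight and hangs below the ball, and close firmly again. Lower it tail first into the yellow cup of the desk stand, down to the bottom, and only then let go so that it stands there by itself. Leave the blue microphone lying where it is.

Things in the scene. Friction and masses are not known exactly. Their poses are not given: they have to be found in the camera images.
- red_mic_head (a point): centre of the silver grille ball (diameter 44 mm) of the red cordless microphone: rigid, 0.09 to 0.15 kg, 172 mm long, body a red cylinder of diameter 22 mm. x axis: from ball to tail. At the start level, ball centre 40 mm above the table, jutting out free; pinch it from above, across x, at its centre. A grip over 30 N keeps it level; at 5 to 8 N it swings down within 1 s without falling.
- red_mic_tail (a point): end of the red microphone's tail, on its axis, 150 mm from the ball centre; last 12 mm a black cap of diameter 18 mm. Balance point 62 mm from the ball centre. Same axes as the head. The body lies in the upward-open channel of a fixed grey rest (70 mm long, 50 mm wide, 43 mm high) from 40 to 110 mm from the ball centre: lift it straight up.
- blue_mic_head (a point): centre of the silver ball of the blue microphone, equal to the red one but for its colour and lying in an equal rest: to be left alone. Same axes.
- cup_floor (a point): centre of the inner floor of the desk stand's yellow cup, 12 mm above the table; z up. Fixed; black foot of diameter 100 mm. The cup is open upward, 28 mm wide inside up to 41 mm above its floor, then a funnel to 64 mm inside (72 mm outside) at the rim, 71 mm above its floor. A microphone standing on this floor may lean by up to about 11 degrees.
Not all that is in view belongs to the job. What is meant by the part that bears cup_floor is not green, and is the larger of those in its own colour.

How it is judged:
By the outcome, as a careful person would: the job done as asked, in the order asked, and still so for the second after the job is handed in, with the robot touching nothing.
It also fails if it takes over 43 s, if anything falls off the work surface, if the arm or the gripper's body presses on something with over 40 N, if the wrist force passes 120 N, or if a joint passes its speed limit or range.

## Working session

There is one attempt and no reset: what is moved stays moved. The work goes in short steps, Python scripts to look and compute and a shell command to move; the robot and the scene stay as the last step left them, time stands still between calls to the robot, and variables do not carry over. Pictures are saved under pics/ and viewed, at most 10 in all, crops included, and the job is handed in when it is done.

```bash
mkdir -p pics; ls; python3 - <<'E'
from bench import r
import cv2,numpy as np,pickle
s=r.sense();print({k:np.round(v,2).tolist() for k,v in s.items()},r.tcp_to_grasp)
d={}
for n in("scene","side","wrist"):
    im=r.snapshot(n);p=r.camera_params(n);d[n]=(im,p,s);cv2.imwrite(f"pics/{n}0.png",im[:,:,::-1])
    print(n,{k:np.round(v,3).tolist() for k,v in p.items()})
pickle.dump(d,open("d0.pkl","wb"))
E
python3 -c "
import cv2,numpy as np
a=cv2.imread('pics/scene0.png');b=cv2.imread('pics/side0.png')
cv2.imwrite('pics/a0.png',np.hstack([cv2.resize(a,(400,300)),cv2.resize(b,(400,300))]))"
```

```text
pics
{'time': 0.0, 'joint_pos': [66.78, 7.51, 85.33, 0.0, 87.26, -4.89], 'qd': [0.08, 0.06, 0.03, 0.02, 0.05, 0.05], 'joint_efforts': [-0.0, -56.94, -50.06, -0.0, 0.01, 0.0], 'tool_pos': [188.35, 569.03, 207.24], 'tcp_rot': [-179.89, -0.01, 161.68], 'ft_force': [0.26, -0.17, 0.51], 'wrist_torque': [-0.0, 0.04, -0.02], 'grip_force': 0.0, 'finger_gap': 85.14} 18.700000000000003
scene {'fx': 422.694, 'fy': 422.694, 'cx': 257.539, 'cy': 192.499, 'R': [[0.613, 0.79, -0.007], [0.677, -0.529, -0.512], [-0.408, 0.309, -0.859]], 't': [-352.69, -368.685, 1247.222]}
side {'fx': 362.63, 'fy': 362.63, 'cx': 248.627, 'cy': 194.298, 'R': [[0.713, -0.701, -0.015], [-0.518, -0.513, -0.684], [0.472, 0.496, -0.729]], 't': [-427.516, 333.357, 553.874]}
wrist {'fx': 287.088, 'fy': 287.088, 'cx': 256.854, 'cy': 191.768, 'mount': [[-0.0, -0.947, -0.322, 82.674], [1.0, -0.0, 0.0, 0.57], [-0.0, -0.322, 0.947, -166.976], [0.0, 0.0, 0.0, 1.0]]}
```

View pics/scene0.png

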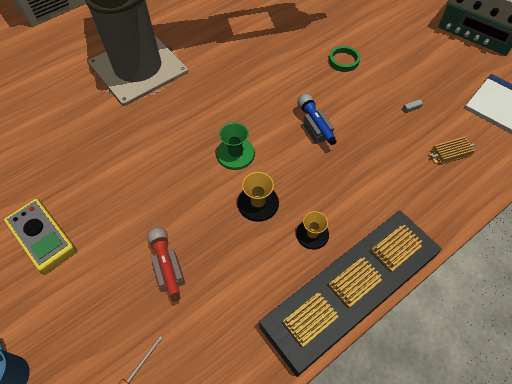

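View pics/side0.png

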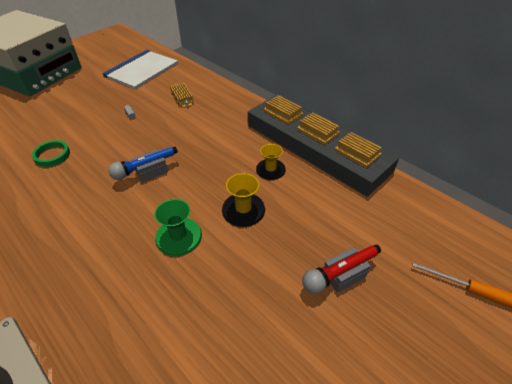

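The scene view shows three cups: a green one at (235,145), a large yellow one at (258,190) and a small yellow one at (315,227). The large yellow one fits, being not green and the larger of its colour. The red mic's ball is at scene (157,236) and side (315,281). The blue mic is at scene (305,100) and is left alone.

```bash
cat > h.py <<'E'
import cv2,numpy as np
from scipy.optimize import least_squares
def ray(p,uv):
    uv=np.atleast_2d(uv).astype(float);R=np.array(p["R"]);t=np.array(p["t"])
    d=np.c_[(uv[:,0]-p["cx"])/p["fx"],(uv[:,1]-p["cy"])/p["fy"],np.ones(len(uv))]@R
    return -R.T@t,d
def plane(p,uv,z):
    o,d=ray(p,uv);return o+d*((z-o[2])/d[:,2])[:,None]
def tri(rs):
    A=0;b=0
    for o,d in rs:
        d=d/np.linalg.norm(d);M=np.eye(3)-np.outer(d,d);A=A+M;b=b+M@o
    X=np.linalg.solve(A,b);return X,[np.linalg.norm(np.cross(X-o,d/np.linalg.norm(d))) for o,d in rs]
def comp(m,uv):
    n,l,s,c=cv2.connectedComponentsWithStats(m.astype(np.uint8));k=[i for i in range(1,n) if s[i,4]>15]
    i=min(k,key=lambda i:np.hypot(*(c[i]-uv)));return l==i
def cont(m):
    return max(cv2.findContours(m.astype(np.uint8),0,cv2.CHAIN_APPROX_NONE)[0],key=len)[:,0]
def circ(P,rad):
    f=least_squares(lambda q:np.hypot(*(P[:,:2]-q).T)-rad,np.median(P[:,:2],0),loss='soft_l1',f_scale=1.);return f.x,np.median(abs(f.fun))
def wristcam(p,s):
    from scipy.spatial.transform import Rotation as Ro
    T=np.eye(4);T[:3,:3]=Ro.from_euler('xyz',s["tcp_rot"],degrees=True).as_matrix();T[:3,3]=s["tool_pos"]
    M=np.linalg.inv(T@np.array(p["mount"]));return dict(p,R=M[:3,:3],t=M[:3,3])
E
python3 - <<'E'
import pickle
from h import *
d=pickle.load(open("d0.pkl","rb"))
g=dict(scene=dict(ball=(157,236),mic=(167,265),cup=(258,188)),side=dict(ball=(315,281),mic=(350,262),cup=(243,192)))
rb=[];out=[]
for n in g:
    im,p,_=d[n];H=cv2.cvtColor(im,cv2.COLOR_RGB2HSV);h,s,v=[H[...,i].astype(int) for i in range(3)]
    b=comp((s<50)&(v>70),g[n]["ball"]);c,rd=cv2.minEnclosingCircle(cont(b));print(n,"ball",np.round(c,1),round(rd,1),b.sum())
    o,dd=ray(p,c);rb.append((o,dd[0]));print(" z40",plane(p,c,40).round(1))
    m=comp(((h<4)|(h>174))&(s>190)&(v>90),g[n]["mic"]);C=cont(m).astype(float)
    mu=C.mean(0);e=np.linalg.svd(C-mu)[2][0] if 0 else np.linalg.svd(C-mu,full_matrices=False)[2][0]
    P=plane(p,[mu-20*e,mu+20*e],40);w=P[1]-P[0];print(" mic",mu.round(1),m.sum(),"dir",np.degrees(np.arctan2(w[1],w[0])).round(1))
    y=comp((h>18)&(h<32)&(s>150)&(v>60),g[n]["cup"]);C=cont(y);print(" cup",y.sum(),C.min(0),C.max(0),circ(plane(p,C,83),36))
    x,yy=g[n]["cup"];out.append(cv2.resize(im[max(yy-75,0):yy+75,x-66:x+66] if 0 else im[yy-70:yy+110,x-110:x+110],(400,330)))
X,e=tri(rb);print("ball tri",X.round(1),np.round(e,1))
cv2.imwrite("pics/crop1.png",np.hstack(out)[:,:,::-1])
E
```

```text
scene ball [156.  234.5] 7.2 121
 z40 [[ 523.1 -240.1   40. ]]
 mic [165.6 265.7] 332 dir -16.3
 cup 770 [242 172] [273 206] (array([582.32477811,  -4.44007849]), np.float64(2.2948779235222716))
side ball [314. 281.] 12.2 410
 z40 [[ 528.  -241.7   40. ]]
 mic [349.  262.4] 559 dir 162.7
 cup 871 [226 173] [258 212] (array([574.6634965 ,  -7.41152639]), np.float64(3.634874780872117))
ball tri [ 525.7 -241.6   44.1] [1.2 1.2]
```

View pics/crop1.png

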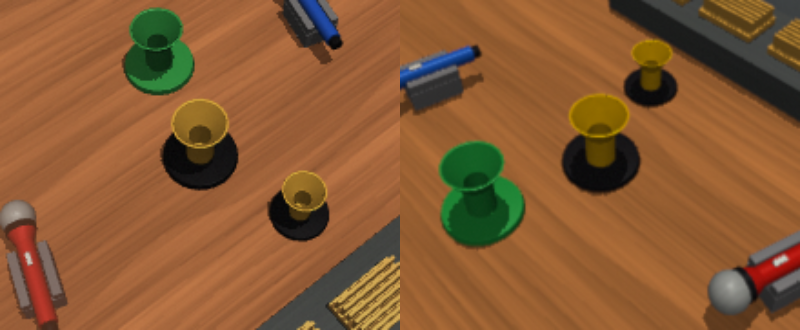

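The enlarged crop confirms it: the yellow cup in the middle (crop (200,130) and (600,130)) is clearly larger than the other yellow one. First I go over it for a close wrist view, holding yaw near 163.5 throughout, because that also suits the mic's axis.

```bash
python3 -m handwheel '[[-0.0345,-0.0264,0,0],[-0.0345,-0.0264,0,0],[-0.0345,-0.0264,0,0],[-0.0345,-0.0264,0,0],[-0.0345,-0.0264,0,0],[-0.0345,-0.0264,0,0],[-0.0345,-0.0264,0,0],[-0.0345,-0.0264,0,0]]' && python3 -m handwheel '[[-0.0345,-0.0264,0,0],[-0.0345,-0.0264,0,0],[-0.0345,-0.0264,0,0],[-0.0345,-0.0264,0,0],[-0.0345,-0.0264,0,0],[-0.0345,-0.0264,0,0],[-0.0345,-0.0264,0,0],[-0.0345,-0.0264,0,-1.8],[0,0,0,0],[0,0,0,0]]'
python3 - <<'E'
from bench import r
from h import *
import pickle
s=r.sense();im=r.snapshot("wrist");p=wristcam(r.camera_params("wrist"),s);pickle.dump((im,p,s),open("w1.pkl","wb"))
print(s["tool_pos"],s["tcp_rot"],s["joint_pos"])
H=cv2.cvtColor(im,cv2.COLOR_RGB2HSV);h,sa,v=[H[...,i].astype(int) for i in range(3)]
q=np.array(p["R"])@[579,-6,83]+p["t"];uv=(p["fx"]*q[0]/q[2]+p["cx"],p["fy"]*q[1]/q[2]+p["cy"]);print("pred",uv)
y=comp((h>18)&(h<32)&(sa>150)&(v>50),uv);C=cont(y);print(y.sum(),C.min(0),C.max(0),circ(plane(p,C,83),36))
cv2.imwrite("pics/w1.png",im[:,:,::-1])
E
```

```text
time: 0.95
tool_pos: [384.8, 280.7, 208.2]
tcp_rot: [-180.0, 0.0, 161.7]
ft_force: [-0.0, 0.7, 1.4]
finger_gap: 85.5
grip_force: 0.0
time: 1.95
tool_pos: [579.7, -5.7, 207.5]
tcp_rot: [-180.0, -0.1, 163.3]
ft_force: [0.3, 0.3, 0.2]
finger_gap: 85.3
grip_force: 0.0
[579.66637558  -5.74416105 207.47740164] [-1.79998240e+02 -9.28928309e-02  1.63348328e+02] [-5.64559906e+00  4.45586614e+00  8.85784656e+01  1.60274913e-02
  8.70571887e+01 -7.89947644e+01]
pred (np.float64(255.87401334549077), np.float64(176.5206877678868))
3311 [226 144] [293 208] (array([580.70468964,  -2.46411649]), np.float64(1.1109899841626216))
```

View pics/w1.png

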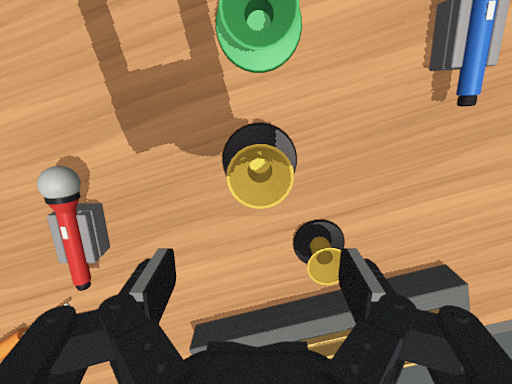

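The wrist view shows the large yellow cup near the centre (260,176), the red mic's ball at (59,183) and tail at (83,285), and the small yellow cup and the blue mic clear of both. The cup is at about (580.5,-2.5). Next I go above the red ball.

```bash
python3 -m handwheel '[[-0.0025,-0.0402,0,0],[-0.0025,-0.0402,0,0],[-0.0025,-0.0402,0,0],[-0.0025,-0.0402,0,0],[-0.0025,-0.0402,0,0],[-0.0025,-0.0402,0,0],[0,0,0,0],[0,0,0,0]]'
python3 - <<'E'
from bench import r
from h import *
import pickle
def go(im,p,s,tag):
    H=cv2.cvtColor(im,cv2.COLOR_RGB2HSV);h,sa,v=[H[...,i].astype(int) for i in range(3)]
    pr=lambda X:(lambda q:(p["fx"]*q[0]/q[2]+p["cx"],p["fy"]*q[1]/q[2]+p["cy"]))(np.array(p["R"])@X+p["t"])
    uv=pr([525,-241,40]);b=comp((sa<60)&(v>70),uv);C=cont(b);c,rd=cv2.minEnclosingCircle(C);print(tag,"ball",uv,c,rd,b.sum(),C.min(0),C.max(0),plane(p,c,40).round(1))
    m=comp(((h<4)|(h>174))&(sa>150)&(v>60),pr([600,-263,40]));P=plane(p,np.argwhere(m)[:,::-1],44);mu=P.mean(0)
    w=np.linalg.svd((P-mu)[:,:2],full_matrices=False)[2][0];w*=np.sign(w[0]);print("mic",m.sum(),mu.round(1),"yaw",np.degrees(np.arctan2(w[1],w[0])).round(2))
    B=plane(p,c,40)[0,:2];D=B-mu[:2];print("ball->along",D@w,"off-axis",D[0]*w[1]-D[1]*w[0])
    return ray(p,c)
s=r.sense();im=r.snapshot("wrist");p=wristcam(r.camera_params("wrist"),s)
print(s["tool_pos"],s["tcp_rot"])
a=go(im,p,s,"w2");b=go(*pickle.load(open("w1.pkl","rb")),"w1")
print(tri([(o,d[0]) for o,d in(a,b)]))
cv2.imwrite("pics/w2.png",im[:,:,::-1])
E
```

```text
time: 2.8
tool_pos: [525.4, -239.7, 208.4]
tcp_rot: [180.0, 0.0, 163.4]
ft_force: [0.2, 0.7, -1.0]
finger_gap: 85.8
grip_force: 0.0
[ 525.41080885 -239.70399294  208.38698104] [1.79966389e+02 5.87991321e-04 1.63440428e+02]
w2 ball (np.float64(255.12686333004282), np.float64(166.82123290148508)) (256.48004150390625, 170.6170196533203) 17.850454330444336 961 [239 153] [274 185] [[ 530.  -240.8   40. ]]
mic 1305 [ 606.3 -263.1   44. ] yaw -16.62
ball->along -79.56735424488835 off-axis 0.4443296798471117
w1 ball (np.float64(57.572480062582144), np.float64(179.42459863900075)) (58.0, 183.5) 21.476831436157227 1149 [ 37 166] [ 79 203] [[ 529.8 -243.1   40. ]]
mic 1498 [ 606.3 -261.7   44. ] yaw -17.16
ball->along -78.58030284414266 off-axis 4.829107260695331
(array([ 529.34476357, -240.59183134,   43.10565156]), [np.float64(0.1622707918572219), np.float64(0.16227079185715146)])
```

View pics/w2.png

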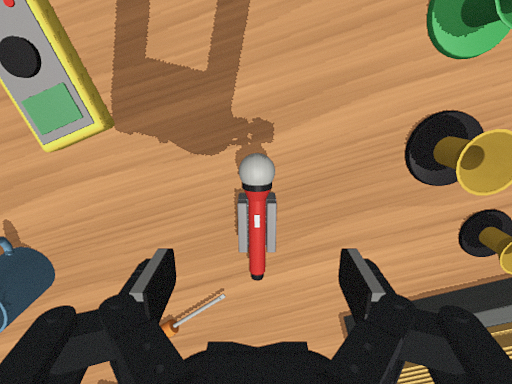

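This wrist view has the red ball at (256,171), the body running straight down the image to the tail at (258,278), and the fingers well clear on either side. The mic's yaw is -16.6, in line with the tool. I go halfway down and re-measure.

```bash
python3 -m handwheel '[[-0.002,-0.0002,0.03,0],[-0.002,-0.0002,0.03,0],[0,0,0.028,0],[0,0,0,0],[0,0,0,0]]'
python3 - <<'E'
from bench import r
from h import *
s=r.sense();im=r.snapshot("wrist");p=wristcam(r.camera_params("wrist"),s)
print(s["tool_pos"],s["tcp_rot"],r.tcp_to_grasp,s["finger_gap"])
H=cv2.cvtColor(im,cv2.COLOR_RGB2HSV);h,sa,v=[H[...,i].astype(int) for i in range(3)]
q=np.array(p["R"])@[529,-241,40]+p["t"];uv=(p["fx"]*q[0]/q[2]+p["cx"],p["fy"]*q[1]/q[2]+p["cy"])
b=comp((sa<60)&(v>70),uv);C=cont(b);c,rd=cv2.minEnclosingCircle(C);print(uv,c,rd,C.min(0),C.max(0),"exp r",22*287/q[2])
B=plane(p,c,40)[0];d=B-s["tool_pos"];a=np.radians(s["tcp_rot"][2]);print(B,"tool dx,dy",d[0]*np.cos(a)+d[1]*np.sin(a),d[0]*np.sin(a)-d[1]*np.cos(a))
cv2.imwrite("pics/w3.png",im[:,:,::-1])
E
```

```text
time: 3.35
tool_pos: [529.5, -240.3, 120.6]
tcp_rot: [180.0, -0.1, 163.6]
ft_force: [-0.2, 0.9, 1.4]
finger_gap: 85.8
grip_force: 0.0
[ 529.5103802  -240.25405456  120.55667316] [ 1.79972455e+02 -5.67277087e-02  1.63591743e+02] 18.700000000000003 85.8153163547066
(np.float64(255.22050263220368), np.float64(189.84148010033974)) (255.91151428222656, 191.3507537841797) 24.061908721923828 [232 168] [279 212] exp r 24.201194315156457
[ 530.5659711  -240.80871395   40.        ] tool dx,dy -1.1692801589989943 -0.23388691038578469
```

```bash
python3 -m handwheel '[[-0.001,0,0.03,0],[0,0,0.03,0],[0,0,0.025,0],[0,0,0.012,0],[0,0,0.006,0],[0,0,0,0],[0,0,0,0]]' && python3 -m handwheel '[[0,0,0,0],[0,0,0,0],[0,0,0,0],[0,0,0,0],[0,0,0,0],[0,0,0,0],[0,0,0,0],[0,0,0,0],[0,0,0,0],[0,0,0,0]]' 0 60
```

```text
time: 4.1
tool_pos: [531.6, -242.9, 19.2]
tcp_rot: [-180.0, 0.1, 163.5]
ft_force: [0.3, 0.8, 0.7]
finger_gap: 85.2
grip_force: 0.0
time: 5.1
tool_pos: [530.4, -242.3, 17.3]
tcp_rot: [-180.0, 0.0, 163.5]
ft_force: [0.1, 1.1, 2.5]
finger_gap: 38.6
grip_force: 59.6
```

The gap is 38.6 on a 44 mm ball, which is suspicious, so I look before lifting.

```bash
python3 - <<'E'
from bench import r
import cv2,numpy as np
a=r.snapshot("side");b=r.snapshot("wrist");c=r.snapshot("scene")
o=[cv2.resize(a[205:325,240:400],(400,300),interpolation=2),cv2.resize(b[100:384,66:446],(400,300)),cv2.resize(c[180:300,90:250],(400,300),interpolation=2)]
cv2.imwrite("pics/g1.png",np.vstack([np.hstack(o[:2]),np.hstack([o[2],o[2]*0])])[:,:,::-1]);s=r.sense();print(s["finger_gap"],s["grip_force"],s["tool_pos"],s["wrist_torque"])
E
```

```text
38.753943837634985 59.57035303115845 [ 530.36083947 -242.27841332   17.33583713] [-0.027085   -0.04758414 -0.02274482]
```

View pics/g1.png

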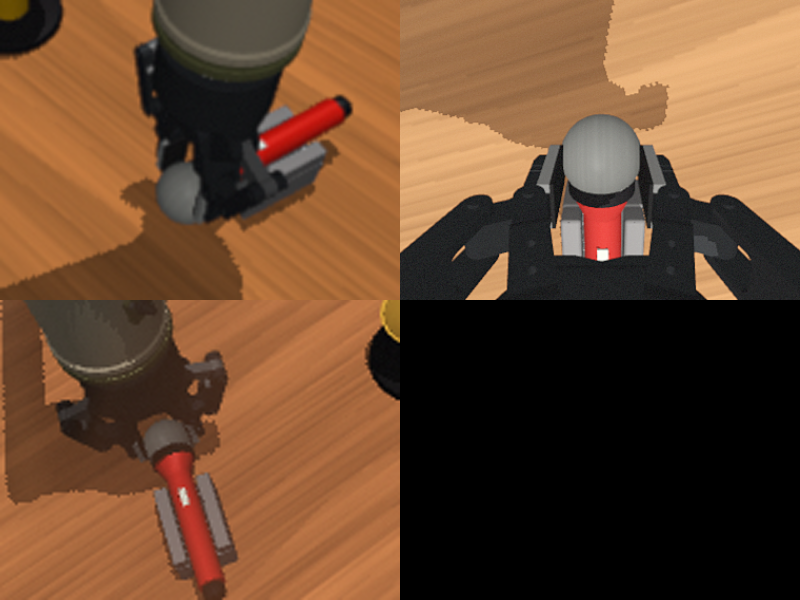

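The wrist crop shows the ball centred between the pads (crop (601,155), predicted (600,157)) and the body still in its rest, so the small gap is just finger give. I lift straight up.

```bash
python3 -m handwheel '[[0,0,-0.008,0],[0,0,-0.016,0],[0,0,-0.025,0],[0,0,-0.03,0],[0,0,-0.035,0],[0,0,-0.035,0],[0,0,-0.035,0],[0,0,-0.025,0],[0,0,-0.015,0],[0,0,-0.006,0]]' && python3 -m handwheel '[[0,0,0,0],[0,0,0,0]]' 
python3 - <<'E'
from bench import r
import cv2,numpy as np
a=r.snapshot("side");b=r.snapshot("wrist")
cv2.imwrite("pics/g2.png",np.hstack([cv2.resize(x,(400,300)) for x in(a,b)])[:,:,::-1]);s=r.sense();print(s["finger_gap"],s["grip_force"],s["tool_pos"],s["wrist_torque"],s["ft_force"])
E
```

```text
time: 6.25
tool_pos: [530.9, -242.6, 249.9]
tcp_rot: [-180.0, 0.2, 163.5]
ft_force: [0.8, 0.3, -0.2]
finger_gap: 38.7
grip_force: 59.7
time: 6.45
tool_pos: [529.6, -241.9, 245.5]
tcp_rot: [180.0, -0.1, 163.5]
ft_force: [-0.0, 0.3, -2.0]
finger_gap: 38.6
grip_force: 59.6
38.47420902866272 59.64878976345062 [ 529.45846271 -241.78834932  245.24847497] [0.00306984 0.07600005 0.06156215] [-0.25609364 -0.45562078 -0.90886631]
```

View pics/g2.png

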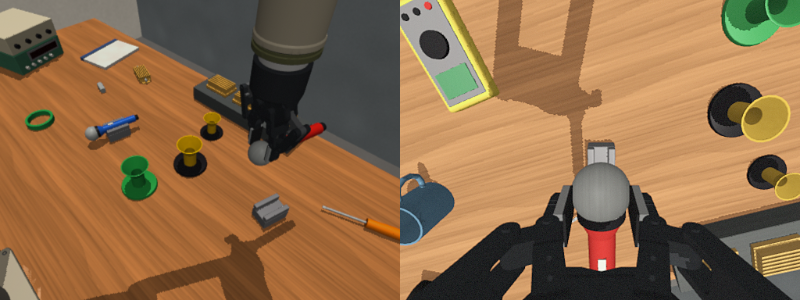

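Lifted level: the side crop shows the body sticking out at (315,130) beyond the ball (260,152), and the rest is empty. Next I ease the grip, first seeing whether 7 N is accepted (an out-of-range call is simply refused).

```bash
python3 -m handwheel '[[0,0,0,0]]' - 7
```

```text
time: 6.65
tool_pos: [529.7, -241.9, 245.7]
tcp_rot: [180.0, -0.1, 163.5]
ft_force: [0.1, -0.6, -1.4]
finger_gap: 39.1
grip_force: 59.7
```

```bash
python3 -m handwheel '[[0,0,0,0],[0,0,0,0]]'
```

```text
time: 6.85
tool_pos: [530.1, -242.2, 246.9]
tcp_rot: [180.0, -0.0, 163.5]
ft_force: [-0.3, 1.2, -0.7]
finger_gap: 38.9
grip_force: 59.7
```

```bash
python3 -m handwheel '[[0,0,0,0],[0,0,0,0]]' 0 20
```

```text
time: 7.05
tool_pos: [530.3, -242.2, 247.3]
tcp_rot: [-180.0, 0.0, 163.5]
ft_force: [-0.0, -0.5, -0.2]
finger_gap: 38.8
grip_force: 59.7
```

Changing the force alone does nothing, so the fingers are self-locking. I ease by opening in small steps and watching the grip force.

```bash
python3 -m handwheel '[[0,0,0,0],[0,0,0,0]]' 0.0395 20; python3 -m handwheel '[[0,0,0,0],[0,0,0,0]]' 0.0402 20
```

```text
time: 7.25
tool_pos: [530.3, -242.2, 247.4]
tcp_rot: [-180.0, 0.0, 163.5]
ft_force: [-0.2, 0.0, -0.8]
finger_gap: 39.8
grip_force: 43.7
time: 7.45
tool_pos: [530.3, -242.3, 247.3]
tcp_rot: [-180.0, 0.0, 163.5]
ft_force: [0.7, 0.2, -1.2]
finger_gap: 40.1
grip_force: 32.2
```

```bash
python3 -m handwheel '[[0,0,0,0],[0,0,0,0]]' 0.0413 20
```

```text
time: 7.65
tool_pos: [530.3, -242.3, 247.3]
tcp_rot: [-180.0, 0.0, 163.5]
ft_force: [1.1, -0.7, -1.5]
finger_gap: 41.4
grip_force: 4.8
```

```bash
python3 -m handwheel '[[0,0,0,0],[0,0,0,0]]' 0.0412 20
```

```text
time: 7.85
tool_pos: [530.4, -242.3, 247.5]
tcp_rot: [-180.0, 0.0, 163.5]
ft_force: [0.5, -0.4, -1.0]
finger_gap: 41.4
grip_force: 0.0
```

```bash
python3 - <<'E'
from bench import r
import cv2,numpy as np
a=r.snapshot("side");s=r.sense();b=r.snapshot("wrist")
cv2.imwrite("pics/g3.png",np.hstack([cv2.resize(a[60:300,240:440],(400,480)),cv2.resize(b[150:384,140:374],(400,480))])[:,:,::-1]);print(s["finger_gap"],s["grip_force"])
E
```

```text
41.10786593000724 0.0
```

View pics/g3.png

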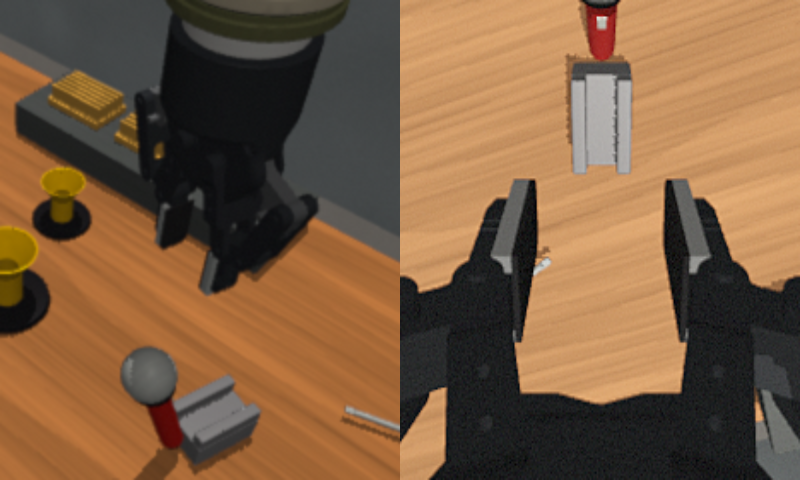

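The mic dropped: it swung down, and at 0.2 mm per step my easing overshot and let the ball slip. The side crop catches it tail-down beside the rest (ball at crop (148,375)), about to topple. I open the gripper, let the mic settle, and then find it again.

```bash
python3 -m handwheel '[[0.01,0,-0.01,0],[0.01,0,-0.01,0],[0,0,-0.01,0],[0,0,-0.01,0],[0,0,0,0],[0,0,0,0],[0,0,0,0],[0,0,0,0],[0,0,0,0],[0,0,0,0]]' 0.085 60
python3 - <<'E'
from bench import r
import cv2,numpy as np
a=r.snapshot("side");b=r.snapshot("wrist");c=r.snapshot("scene")
for n,x in zip(("s4","w4","c4"),(a,b,c)): cv2.imwrite(f"pics/{n}.png",x[:,:,::-1])
o=[cv2.resize(x,(400,300)) for x in(a,b,c,c*0)]
cv2.imwrite("pics/g4.png",np.vstack([np.hstack(o[:2]),np.hstack(o[2:])])[:,:,::-1])
E
```

```text
time: 8.95
tool_pos: [511.0, -236.5, 286.9]
tcp_rot: [180.0, -0.0, 163.5]
ft_force: [-0.6, 0.3, -0.7]
finger_gap: 85.1
grip_force: 0.0
```

View pics/g4.png

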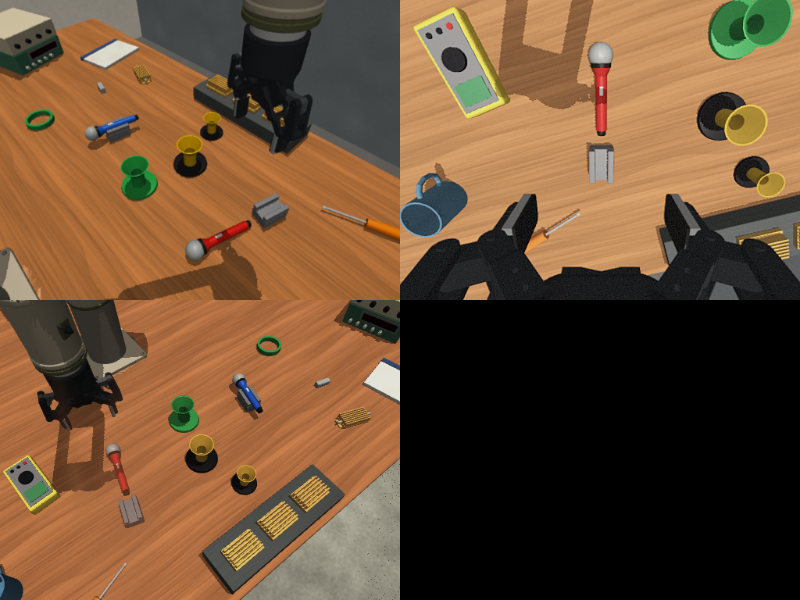

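The mic has come to rest on the table, still lined up with its old axis. In the g4 wrist panel the ball is at (600,52) and the tail at (600,135), clear in front of its rest, and nothing else was disturbed. It can be picked up and the procedure redone.

```bash
cat > find.py <<'E'
from bench import r
from h import *
s=r.sense();im=r.snapshot("wrist");p=wristcam(r.camera_params("wrist"),s)
H=cv2.cvtColor(im,cv2.COLOR_RGB2HSV);h,sa,v=[H[...,i].astype(int) for i in range(3)]
pr=lambda X:(lambda q:np.array((p["fx"]*q[0]/q[2]+p["cx"],p["fy"]*q[1]/q[2]+p["cy"],q[2])))(np.array(p["R"])@X+p["t"])
red=((h<4)|(h>174))&(sa>150)&(v>60);n,l,st,c=cv2.connectedComponentsWithStats(red.astype(np.uint8));k=1+st[1:,4].argmax();m=l==k
P=plane(p,np.argwhere(m)[:,::-1],22);mu=P.mean(0);w=np.linalg.svd((P-mu)[:,:2],full_matrices=False)[2][0]
t=c[k];cand=[comp((sa<60)&(v>110),pr(mu+sg*80*np.r_[w,0])[:2]) for sg in(-1,1)]
b=max(cand,key=lambda b:b.sum() if b.sum()<4000 else 0);C=cont(b);cc,rd=cv2.minEnclosingCircle(C);B=plane(p,cc,22)[0]
w=w*np.sign(w@(mu-B)[:2]);a=np.radians(s["tcp_rot"][2]);d=B-s["tool_pos"]
print("red",m.sum(),mu.round(1),"axis yaw",np.degrees(np.arctan2(w[1],w[0])).round(2),"ball",np.round(cc,1),round(rd,1),"exp",(22*287/pr(B)[2]).round(1),B.round(1))
print("tcp",s["tool_pos"].round(1) if hasattr(s["tool_pos"],"round") else s["tool_pos"],"yaw",s["tcp_rot"][2],"tool d",d[0]*np.cos(a)+d[1]*np.sin(a),d[0]*np.sin(a)-d[1]*np.cos(a),"t",s["time"])
E
python3 find.py
```

```text
red 1088 [ 474.6 -224.5   22. ] axis yaw 163.52 ball [257.5 213.3] 24.7 exp 13.5 [ 608.9 -263.8   22. ]
tcp [ 511.1 -236.5  287.2] yaw 163.4774226607265 tool d -101.54859246343162 1.6616324432083047 t 9.1
```

```bash
sed -i 's/^b=max.*; C=/XX/; s/^b=max([^;]*;C=cont(b)/b=min(cand,key=lambda b:abs(cv2.minEnclosingCircle(cont(b))[1]-22*287\/pr(mu)[2]));C=cont(b)/' find.py; python3 find.py
```

```text
red 1088 [ 474.3 -224.4   22. ] axis yaw -16.56 ball [256.5  69.2] 16.1 exp 15.8 [ 400.6 -203.6   22. ]
tcp [ 511.1 -236.5  287.2] yaw 163.47891890684366 tool d 115.32151174614454 0.19555386819093457 t 9.15
```

```bash
python3 -m handwheel '[[0.029,0,0.03,0],[0.029,0,0.035,0],[0.029,0,0.035,0],[0.028,0,0.035,0],[0,0,0.032,0],[0,0,0,0],[0,0,0,0]]'; python3 find.py
```

```text
time: 9.9
tool_pos: [401.1, -203.9, 121.1]
tcp_rot: [180.0, -0.0, 163.5]
ft_force: [0.9, -0.3, 0.1]
finger_gap: 84.9
grip_force: 0.0
red 1652 [ 478.7 -225.8   22. ] axis yaw -16.25 ball [256.7 186.2] 22.3 exp 22.6 [ 403.4 -204.1   22. ]
tcp [ 401.1 -203.9  121.1] yaw 163.4739068847005 tool d -2.2314517307090833 0.4551438194641333 t 9.9
```

```bash
python3 -m handwheel '[[-0.002,0.0004,0.03,0],[0,0,0.03,0],[0,0,0.03,0],[0,0,0.018,0],[0,0,0.006,0],[0,0,0.003,0],[0,0,0,0],[0,0,0,0],[0,0,0,0]]' && python3 -m handwheel '[[0,0,0,0],[0,0,0,0],[0,0,0,0],[0,0,0,0],[0,0,0,0],[0,0,0,0],[0,0,0,0],[0,0,0,0],[0,0,0,0],[0,0,0,0]]' 0 60
```

```text
time: 10.85
tool_pos: [403.9, -204.7, 4.6]
tcp_rot: [-180.0, 0.1, 163.5]
ft_force: [-0.1, -0.0, 0.1]
finger_gap: 84.8
grip_force: 0.0
time: 11.85
tool_pos: [403.2, -204.5, 4.1]
tcp_rot: [-180.0, 0.0, 163.5]
ft_force: [-2.0, -0.1, 6.0]
finger_gap: 36.6
grip_force: 57.3
```

The gap is now 36.6 with a 6 N push upward, which suggests the pads may be catching the ball above its equator, and that would also explain the drop. I check where the fingertips really end, using stored views.

```bash
python3 - <<'E'
from h import *
from bench import r
p=r.camera_params("side");w=wristcam(r.camera_params("wrist"),dict(tool_pos=np.array([530.4,-242.3,247.5]),tcp_rot=[180,0,163.5]))
a=np.radians(163.5);X=np.array([np.cos(a),np.sin(a),0]);Y=np.array([np.sin(a),-np.cos(a),0])
def pr(p,P):
    q=np.array(p["R"])@P+p["t"];return (p["fx"]*q[0]/q[2]+p["cx"],p["fy"]*q[1]/q[2]+p["cy"])
T=np.array([530.4,-242.3,247.5])
for sg in(-1,1):
  for x in(-11,11):
    for z in(0,-10,-20,-30): 
        P=T+x*X+sg*21*Y+np.array([0,0,-z]);u,v=pr(p,P);W=pr(w,P)
        print(sg,x,z,"sidecrop",np.round(((u-240)*2,(v-60)*2)),"wristcrop",np.round(((W[0]-140)*400/234+400,(W[1]-150)*480/234)))
s=r.sense();print(s["ft_force"],s["finger_gap"],s["tool_pos"])
E
```

```text
-1 -11 0 sidecrop [218. 302.] wristcrop [544. 195.]
-1 -11 -10 sidecrop [220. 292.] wristcrop [541. 211.]
-1 -11 -20 sidecrop [223. 283.] wristcrop [537. 229.]
-1 -11 -30 sidecrop [226. 272.] wristcrop [534. 250.]
-1 11 0 sidecrop [191. 314.] wristcrop [541. 131.]
-1 11 -10 sidecrop [194. 305.] wristcrop [538. 145.]
-1 11 -20 sidecrop [196. 295.] wristcrop [535. 160.]
-1 11 -30 sidecrop [199. 284.] wristcrop [530. 177.]
1 -11 0 sidecrop [180. 263.] wristcrop [653. 195.]
1 -11 -10 sidecrop [182. 253.] wristcrop [656. 211.]
1 -11 -20 sidecrop [184. 243.] wristcrop [659. 229.]
1 -11 -30 sidecrop [187. 233.] wristcrop [663. 250.]
1 11 0 sidecrop [155. 274.] wristcrop [655. 131.]
1 11 -10 sidecrop [157. 264.] wristcrop [658. 145.]
1 11 -20 sidecrop [158. 254.] wristcrop [662. 160.]
1 11 -30 sidecrop [160. 244.] wristcrop [665. 177.]
[-1.96714907 -0.11429105  6.01423151] 36.62263646014317 [ 403.24629862 -204.52020575    4.06509822]
```

```bash
python3 - <<'E'
from h import *
from bench import r
p=r.camera_params("side");a=r.snapshot("side");b=r.snapshot("wrist")
def pr(P):
    q=np.array(p["R"])@P+p["t"];return np.array((p["fx"]*q[0]/q[2]+p["cx"],p["fy"]*q[1]/q[2]+p["cy"]))
c=pr(np.array([403.3,-204.3,22])).round().astype(int);print(c)
x0,y0=c[0]-50,max(0,min(384-120,c[1]-70))
A=cv2.resize(a[y0:y0+120,x0:x0+80],(400,600),interpolation=cv2.INTER_CUBIC)
B=cv2.resize(b[204:354,206:306],(400,600),interpolation=cv2.INTER_CUBIC)
cv2.imwrite("pics/g5.png",np.hstack([A,B])[:,:,::-1]);print(x0,y0)
E
```

```text
[250 318]
200 248
```

View pics/g5.png

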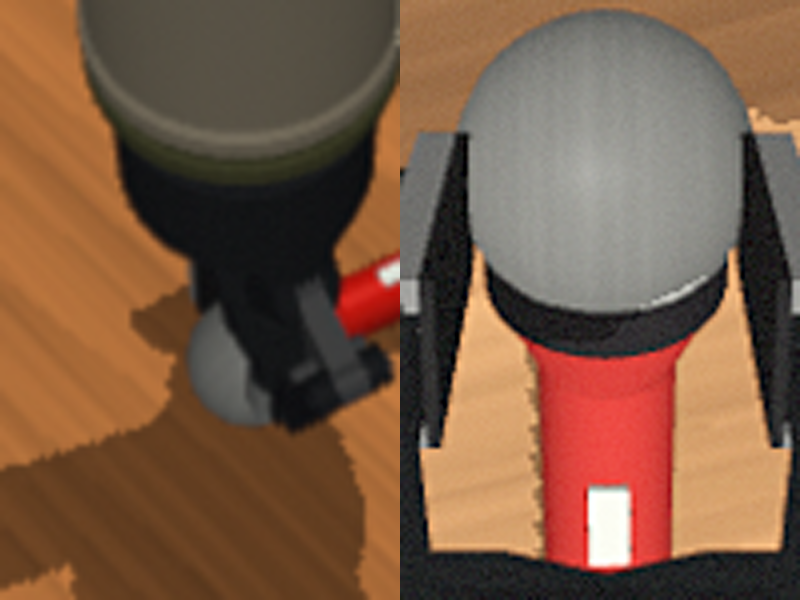

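The view settles it. In the wrist panel the pad tips end at crop (468,135) and (742,135), which puts them about 28 mm behind the reported TCP. That is some 10 mm above the ball's equator, so the pads hold only its upper cap. I open, go about 22 mm lower watching the force, and re-grip at the equator.

```bash
python3 -m handwheel '[[0,0,0,0],[0,0,0,0],[0,0,0,0],[0,0,0,0],[0,0,0,0]]' 0.085 60; python3 -m handwheel '[[0,0,0.005,0],[0,0,0.005,0],[0,0,0.002,0],[0,0,0,0],[0,0,0,0]]'; python3 find.py
```

```text
time: 12.45
tool_pos: [402.8, -203.9, 3.2]
tcp_rot: [180.0, -0.0, 163.5]
ft_force: [-0.4, 0.0, 0.6]
finger_gap: 85.1
grip_force: 0.0
time: 12.95
tool_pos: [402.8, -204.0, -8.8]
tcp_rot: [180.0, -0.0, 163.5]
ft_force: [-0.1, -0.1, -1.3]
finger_gap: 85.2
grip_force: 0.0
red 1230 [ 449.5 -217.3   22. ] axis yaw -15.67 ball [255.  259.2] 41.2 exp 40.4 [ 405.1 -205.1   22. ]
tcp [ 402.8 -204.    -8.8] yaw 163.4755810337589 tool d -2.527200329290421 -0.4516887921848427 t 12.95
```

```bash
python3 -m handwheel '[[-0.0015,0,0.003,0],[0,0,0.003,0],[0,0,0.003,0],[0,0,0,0],[0,0,0,0]]'; python3 -m handwheel '[[0,0,0,0],[0,0,0,0],[0,0,0,0],[0,0,0,0],[0,0,0,0],[0,0,0,0],[0,0,0,0],[0,0,0,0]]' 0 60
```

```text
time: 13.5
tool_pos: [404.2, -204.3, -17.9]
tcp_rot: [180.0, -0.0, 163.5]
ft_force: [-0.9, 0.8, -0.4]
finger_gap: 84.9
grip_force: 0.0
time: 14.3
tool_pos: [404.6, -204.6, -17.3]
tcp_rot: [-180.0, 0.0, 163.5]
ft_force: [-2.2, 0.9, 6.0]
finger_gap: 41.5
grip_force: 60.0
```

The gap is 41.5 at 60 N, which matches an equatorial grip (44 mm less about 2.5 mm of give). I lift level to ball height of about 255.

```bash
python3 -m handwheel '[[0,0,-0.008,0],[0,0,-0.016,0],[0,0,-0.025,0],[0,0,-0.032,0],[0,0,-0.035,0],[0,0,-0.035,0],[0,0,-0.033,0],[0,0,-0.025,0],[0,0,-0.015,0],[0,0,-0.008,0]]' && python3 -m handwheel '[[0,0,0,0],[0,0,0,0],[0,0,0,0]]'
cat > mic.py <<'E'
# red-mic axis from side+scene: pixel ends of the red blob and nearest ball-ish blob
from bench import r
from h import *
import sys
s=r.sense();a=np.radians(s["tcp_rot"][2]);o=np.array(s["tool_pos"])
ball=o+[0,0,float(sys.argv[1]) if len(sys.argv)>1 else 39]
for n in("side","scene"):
    p=r.camera_params(n);im=r.snapshot(n);H=cv2.cvtColor(im,cv2.COLOR_RGB2HSV);h,sa,v=[H[...,i].astype(int) for i in range(3)]
    def pr(P):
        q=np.array(p["R"])@P+p["t"];return np.array((p["fx"]*q[0]/q[2]+p["cx"],p["fy"]*q[1]/q[2]+p["cy"]))
    red=((h<4)|(h>174))&(sa>150)&(v>50);k,l,st,c=cv2.connectedComponentsWithStats(red.astype(np.uint8));i=1+st[1:,4].argmax()
    U=np.argwhere(l==i)[:,::-1];b=pr(ball);d=np.linalg.norm(U-b,axis=1)
    X=np.array([np.cos(a),np.sin(a),0])
    print(n,"ball exp",b.round(),"red",st[i,4],"far end",U[d.argmax()],"near",U[d.argmin()],"if level",pr(ball-135*X).round(),"if hanging",pr(ball-[0,0,135]).round())
print({k:np.round(s[k],1).tolist() for k in("time","tool_pos","ft_force","finger_gap","grip_force")})
E
python3 mic.py
```

```text
time: 15.3
tool_pos: [404.7, -204.7, 215.7]
tcp_rot: [-180.0, 0.1, 163.5]
ft_force: [0.3, -0.6, -0.8]
finger_gap: 41.3
grip_force: 60.7
time: 15.6
tool_pos: [403.5, -204.0, 212.6]
tcp_rot: [180.0, -0.2, 163.5]
ft_force: [-1.4, 0.6, -1.3]
finger_gap: 41.5
grip_force: 60.7
side ball exp [248. 239.] red 779 far end [337 205] near [276 225] if level [334. 201.] if hanging [250. 291.]
scene ball exp [116. 131.] red 691 far end [129 191] near [118 133] if level [132. 188.] if hanging [135. 171.]
{'time': 15.6, 'tool_pos': [403.5, -204.0, 212.6], 'ft_force': [-1.4, 0.6, -1.3], 'finger_gap': 41.5, 'grip_force': 60.7}
```

Held level in both views. I carry it level over the cup.

```bash
python3 -m handwheel '[[-0.008,0.0174,0,0],[-0.016,0.0348,0,0],[-0.016,0.0348,0,0],[-0.016,0.0348,0,0],[-0.016,0.0348,0,0],[-0.016,0.0348,0,0],[-0.016,0.0348,0,0],[-0.0085,0.0173,0,0],[0,0,0,0],[0,0,0,0]]' && python3 -m handwheel '[[0,0,0,0],[0,0,0,0],[0,0,0,0]]' 0.0420 20
```

```text
time: 16.7
tool_pos: [580.9, -2.8, 213.3]
tcp_rot: [-180.0, -0.1, 163.5]
ft_force: [0.2, 0.3, 0.0]
finger_gap: 41.7
grip_force: 60.9
time: 17.0
tool_pos: [581.1, -3.8, 214.5]
tcp_rot: [-180.0, 0.0, 163.4]
ft_force: [0.6, -0.4, -1.8]
finger_gap: 41.9
grip_force: 36.0
```

```bash
python3 -m handwheel '[[0,0,0,0],[0,0,0,0]]' 0.0424 20
```

```text
time: 17.2
tool_pos: [581.4, -3.3, 214.5]
tcp_rot: [180.0, 0.0, 163.4]
ft_force: [-0.6, -0.1, -1.2]
finger_gap: 42.2
grip_force: 25.5
```

```bash
python3 -m handwheel '[[0,0,0,0],[0,0,0,0]]' 0.0427 20
```

```text
time: 17.4
tool_pos: [581.4, -3.0, 214.3]
tcp_rot: [180.0, 0.0, 163.5]
ft_force: [-0.1, 0.1, -1.3]
finger_gap: 43.2
grip_force: 18.4
```

```bash
python3 -m handwheel '[[0,0,0,0],[0,0,0,0]]' 0.0430 20; python3 mic.py
```

```text
time: 17.6
tool_pos: [581.5, -3.0, 214.3]
tcp_rot: [-180.0, 0.0, 163.5]
ft_force: [-0.5, 0.1, -1.2]
finger_gap: 43.1
grip_force: 12.0
side ball exp [240. 115.] red 472 far end [295 132] near [254 115] if level [304.  95.] if hanging [243. 171.]
scene ball exp [257. 137.] red 618 far end [276 205] near [260 148] if level [286. 195.] if hanging [258. 177.]
{'time': 17.6, 'tool_pos': [581.5, -3.0, 214.3], 'ft_force': [-0.5, 0.1, -1.2], 'finger_gap': 43.1, 'grip_force': 12.0}
```

Swinging now (it is part-way down at 12 N). I ease to about 7 N.

```bash
python3 -m handwheel '[[0,0,0,0],[0,0,0,0]]' 0.0432 20; python3 mic.py
```

```text
time: 17.9
tool_pos: [581.4, -3.0, 214.3]
tcp_rot: [-180.0, -0.0, 163.5]
ft_force: [-1.1, 0.6, -1.1]
finger_gap: 43.3
grip_force: 8.2
side ball exp [240. 115.] red 403 far end [243 176] near [243 132] if level [304.  95.] if hanging [243. 171.]
scene ball exp [257. 137.] red 290 far end [260 182] near [261 150] if level [286. 195.] if hanging [258. 177.]
{'time': 17.9, 'tool_pos': [581.4, -3.0, 214.3], 'ft_force': [-1.1, 0.6, -1.1], 'finger_gap': 43.3, 'grip_force': 8.2}
```

It hangs, held at 8 N. I let the swing damp out, then check.

```bash
python3 -m handwheel '[[0,0,0,0],[0,0,0,0],[0,0,0,0],[0,0,0,0],[0,0,0,0],[0,0,0,0]]'; python3 mic.py
```

```text
time: 18.6
tool_pos: [581.4, -3.0, 214.3]
tcp_rot: [180.0, -0.0, 163.5]
ft_force: [0.5, 0.1, -0.5]
finger_gap: 43.2
grip_force: 8.2
side ball exp [240. 115.] red 394 far end [246 175] near [243 132] if level [304.  95.] if hanging [243. 171.]
scene ball exp [257. 137.] red 288 far end [260 182] near [262 150] if level [286. 195.] if hanging [258. 177.]
{'time': 18.6, 'tool_pos': [581.4, -3.0, 214.3], 'ft_force': [0.5, 0.1, -0.5], 'finger_gap': 43.2, 'grip_force': 8.2}
```

Hanging vertically and steady. I close firmly and start lowering.

```bash
python3 -m handwheel '[[0,0,0,0],[0,0,0,0],[0,0,0,0],[0,0,0,0]]' 0 60 && python3 -m handwheel '[[0,0,0.004,0],[0,0,0.008,0],[0,0,0.008,0],[0,0,0.008,0],[0,0,0.008,0],[0,0,0.004,0],[0,0,0,0],[0,0,0,0]]'; python3 mic.py
```

```text
time: 19.1
tool_pos: [581.4, -3.0, 214.3]
tcp_rot: [180.0, -0.0, 163.5]
ft_force: [-0.3, 0.4, -0.0]
finger_gap: 41.2
grip_force: 60.6
time: 19.9
tool_pos: [581.5, -3.0, 174.4]
tcp_rot: [180.0, 0.0, 163.5]
ft_force: [-0.6, -0.3, -0.4]
finger_gap: 41.5
grip_force: 60.7
side ball exp [241. 133.] red 336 far end [246 189] near [242 150] if level [302. 113.] if hanging [243. 185.]
scene ball exp [257. 150.] red 259 far end [260 192] near [262 162] if level [285. 206.] if hanging [258. 186.]
{'time': 19.9, 'tool_pos': [581.5, -3.0, 174.4], 'ft_force': [-0.6, -0.3, -0.4], 'finger_gap': 41.5, 'grip_force': 60.7}
```

```bash
python3 -m handwheel '[[0,0,0.004,0],[0,0,0.004,0],[0,0,0.004,0],[0,0,0.004,0],[0,0,0.004,0],[0,0,0,0],[0,0,0,0]]'
```

```text
time: 20.7
tool_pos: [581.1, -2.9, 153.8]
tcp_rot: [-180.0, -0.1, 163.5]
ft_force: [-0.9, 0.2, -0.7]
finger_gap: 41.2
grip_force: 61.4
```

```bash
python3 -m handwheel '[[0,0,0.004,0],[0,0,0.004,0],[0,0,0.004,0],[0,0,0.004,0],[0,0,0,0],[0,0,0,0]]'
```

```text
time: 21.3
tool_pos: [581.1, -3.0, 137.8]
tcp_rot: [-180.0, -0.1, 163.5]
ft_force: [-1.1, -0.1, -2.0]
finger_gap: 41.5
grip_force: 61.7
```

Entering the bore freely. I go on slowly until the bottom is felt.

```bash
python3 -m handwheel '[[0,0,0.002,0],[0,0,0.002,0],[0,0,0.002,0],[0,0,0,0],[0,0,0,0]]'; python3 -m handwheel '[[0,0,0.0015,0],[0,0,0.0015,0],[0,0,0,0],[0,0,0,0]]'
```

```text
time: 21.8
tool_pos: [581.3, -3.0, 132.1]
tcp_rot: [-180.0, -0.0, 163.5]
ft_force: [-1.0, 0.9, -0.9]
finger_gap: 41.3
grip_force: 61.7
time: 22.2
tool_pos: [581.3, -3.0, 129.1]
tcp_rot: [-180.0, -0.0, 163.5]
ft_force: [-0.7, 0.1, -1.3]
finger_gap: 41.2
grip_force: 61.7
```

```bash
python3 -m handwheel '[[0,0,0.0015,0],[0,0,0.0015,0],[0,0,0,0],[0,0,0,0]]'
```

```text
time: 22.6
tool_pos: [581.3, -3.0, 126.1]
tcp_rot: [-180.0, -0.0, 163.5]
ft_force: [-0.8, -0.2, -1.1]
finger_gap: 41.2
grip_force: 61.7
```

```bash
python3 -m handwheel '[[0,0,0.001,0],[0,0,0.001,0],[0,0,0,0],[0,0,0,0]]'
```

```text
time: 23.0
tool_pos: [581.5, -3.0, 124.4]
tcp_rot: [180.0, 0.0, 163.5]
ft_force: [-0.5, -0.3, 0.3]
finger_gap: 41.1
grip_force: 61.9
```

```bash
python3 -m handwheel '[[0,0,0.001,0],[0,0,0.0005,0],[0,0,0,0],[0,0,0,0]]'; python3 mic.py
```

```text
time: 23.4
tool_pos: [582.5, -3.3, 124.3]
tcp_rot: [180.0, 0.1, 163.5]
ft_force: [-0.9, -1.2, 6.9]
finger_gap: 41.3
grip_force: 62.4
side ball exp [242. 154.] red 207 far end [245 194] near [242 170] if level [300. 133.] if hanging [244. 201.]
scene ball exp [258. 165.] red 159 far end [259 196] near [262 176] if level [284. 220.] if hanging [258. 198.]
{'time': 23.4, 'tool_pos': [582.5, -3.3, 124.3], 'ft_force': [-0.9, -1.2, 6.9], 'finger_gap': 41.3, 'grip_force': 62.4}
```

Bottom felt: 6.9 N up, at the predicted height (ball at about 162). I relieve the push, open gently and retreat straight up.

```bash
python3 -m handwheel '[[0,0,-0.001,0],[0,0,0,0],[0,0,0,0]]' 0.043 20; python3 -m handwheel '[[0,0,0,0],[0,0,0,0],[0,0,0,0],[0,0,0,0]]' 0.048; python3 -m handwheel '[[0,0,0,0],[0,0,0,0],[0,0,0,0],[0,0,0,0],[0,0,0,0],[0,0,0,0]]' 0.085; python3 mic.py
```

```text
time: 23.8
tool_pos: [581.7, -3.0, 124.0]
tcp_rot: [180.0, 0.0, 163.5]
ft_force: [-0.2, 0.8, 2.9]
finger_gap: 43.3
grip_force: 12.0
time: 24.2
tool_pos: [581.3, -3.0, 123.6]
tcp_rot: [-180.0, -0.0, 163.5]
ft_force: [-0.3, -0.7, -1.0]
finger_gap: 48.0
grip_force: 0.0
time: 24.8
tool_pos: [581.4, -3.0, 123.8]
tcp_rot: [-180.0, -0.0, 163.5]
ft_force: [-0.2, -0.5, -0.2]
finger_gap: 84.6
grip_force: 0.0
side ball exp [242. 154.] red 209 far end [244 194] near [246 169] if level [300. 134.] if hanging [244. 201.]
scene ball exp [258. 165.] red 161 far end [259 196] near [262 176] if level [283. 219.] if hanging [258. 198.]
{'time': 24.8, 'tool_pos': [581.4, -3.0, 123.8], 'ft_force': [-0.2, -0.5, -0.2], 'finger_gap': 84.6, 'grip_force': 0.0}
```

```bash
python3 -m handwheel '[[0,0,-0.01,0],[0,0,-0.02,0],[0,0,-0.03,0],[0,0,-0.03,0],[0,0,-0.03,0],[0,0,-0.02,0],[0,0,-0.01,0],[0,0,0,0],[0,0,0,0],[0,0,0,0]]'
python3 - <<'E'
from h import *
from bench import r
rb=[];rt=[]
for n,g in(("side",(242,154)),("scene",(258,165))):
    p=r.camera_params(n);im=r.snapshot(n);H=cv2.cvtColor(im,cv2.COLOR_RGB2HSV);h,s,v=[H[...,i].astype(int) for i in range(3)]
    b=comp((s<60)&(v>80),g);c,rd=cv2.minEnclosingCircle(cont(b));o,d=ray(p,c);rb.append((o,d[0]))
    m=((h<4)|(h>174))&(s>150)&(v>50);k,l,st,cc=cv2.connectedComponentsWithStats(m.astype(np.uint8));i=1+st[1:,4].argmax();o,d=ray(p,cc[i]);rt.append((o,d[0]))
    print(n,np.round(c,1),round(rd,1),b.sum(),cc[i].round(1),st[i,4])
print(tri(rb),tri(rt))
E
```

```text
time: 25.9
tool_pos: [580.7, -3.0, 271.9]
tcp_rot: [-180.0, -0.2, 163.5]
ft_force: [-0.1, 1.5, -0.3]
finger_gap: 85.3
grip_force: 0.0
side [240.5 154. ] 10.7 266 [242.3 181.8] 209
scene [257.4 163.2] 9.8 275 [257.7 186. ] 164
(array([578.99517309,  -1.54812879, 164.55228117]), [np.float64(0.06350791808547815), np.float64(0.06350791808541904)]) (array([582.44805163,  -2.54004293,  84.47730083]), [np.float64(2.4127893921080794), np.float64(2.4127893921079964)])
```

The ball stands at (579,-2,164), directly over the cup floor, and the gripper is clear. I hand in.

```bash
python3 -c "
from bench import r
print(r.hand_in())"
```

```text
the job is handed in; nothing more can be done
None
```

The red microphone stands by itself on the floor of the large yellow cup and I handed the job in at about 26 s, but the first attempt dropped it onto the table (pads gripped above the ball's equator), so I picked it up there and repeated the whole sequence in order; the blue microphone was not touched.

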